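# Stir the nuts in the stone mortar

### The arm

A 6-joint arm with a two-finger parallel gripper is mounted at the origin on the work surface. World frame = base frame: x ahead of the robot, y to its left, z up, the work surface at z = 0. Lengths are in m, angles in rad, forces in N, time in s.
With the tool pointing down it reaches from about 0.375 to 0.975 m from the base axis. Payload 3.8 kg.
Tool frame: the origin (TCP) lies at the very end of the fingers, on their centre line; the grasp point (between the pads) lies 19 mm behind it; z points along the fingers, y is the line along which they close (so a half turn about z gives the same grasp; the last joint's range is limited). The gripper opens to 85 mm and grips with 20 to 120 N. Pads are 22 mm wide; open, the fingers measure 114 mm over their backs; the gripper's body (76 mm by 85 mm) begins 54 mm behind the grasp point. The pads swing forward as they close: fully open they stand 13 mm farther back than shut.
Start: joints at [-1.286, 0.264, 1.604, -0, 1.274, -0.037], TCP at [0.213, -0.64, 0.231] pointing down, gripper open.
Joint ranges: [-2.63, 2.63], [-0.94, 2.18], [0.31, 2.57], [-1.31, 4.45], [0, 2.66], [-2.55, 2.55]. Speed limits (rad/s): [2.57, 2.57, 3.14, 3.14, 3.14, 3.14].

### API

Orientations are given as a rotation vector (axis times angle).
In Python, from workcell import bot, vision gives the robot as it stands. The module is installed in compiled form; this text tells all that it offers.
- The arm moves only by the tool play_rows, never from a script. Its argument "moves" is a list that holds one entry, the list of rows, each a list of 7 numbers: the turn, a rotation vector about the tool's x, y, z as a fraction of full scale, then the shift along the tool's x, y, z as a fraction of full scale, then the finger opening in mm, from 0 to 85.4. In form: [[[ax, ay, az, x, y, z, jaw], ...]]. A call has 1 to 5 rows; each row shifts and turns the commanded pose from where the row before left it, along the tool's axes as they then stand; what a row does not reach is not made up. Full scale, the value 1, is 0.1 m for a shift and 0.5 rad for a turn. A row lasts 1/12 s, in which the tool goes at most 41.7 mm and 7.16 degrees, less where a joint would pass 70% of its speed; a pose out of reach is approached as far as the arm can. A call with a number of a shift or a turn outside -1 to 1 is refused whole. A call with a gripper value outside its range is refused whole. The fingers move at their own pace and stop on an object; "newtons" is the grip in N (left out, the last holds). Time passes only in rows, so rows that do not move let the fingers close. It gives the time, the measured TCP pose, the force, the opening and the grip force at its end, in the units of the state.
- bot.read_state(): the state, without advancing time (a new reading comes with each control period).
- vision.read_camera(name): name is "scene" or "top" or "wrist"; returns a dict with "image" (420x560x3 uint8, red, green, blue), "depth" (420x560 float32, m along the optical axis (not along the pixel's ray), 0 where there is no reading), "K" (3x3 intrinsics, pixels), "dist" ([k1, k2, p1, p2, k3] as OpenCV has them; the pictures are not rectified), "R" (3x3) and "t" (3): a world point X has camera coordinates R X + t. Camera axes: x right, y down, z forward; pixel columns grow to the right and rows downward; lengths in m; the calibration is good to about 2 mm. A picture is of the moment at which its call begins.
- bot.finish_job(): hands the job in; it is judged then, once.
The state is a dict: "time": time; "q": joint angles; "joint_vel": joint speeds; "joint_torque": joint torques, N m; "tool_pos": TCP position; "tcp_rot": TCP orientation; "wrist_force": force on the tool from outside, world axes, zero at the start; "torque": the same for the moment, N m; "width": opening from 0.0 (shut) to 1.0 (fully open); "grip_force": force on a finger pad.
Only numpy, scipy, OpenCV 4.12 (cv2) and the standard library are available. Lean on these libraries where they do the work, as an engineer would, in place of code of your own. Each camera call takes 0.05 s, during which the arm holds its last target. There are 200 camera calls.

### The job

Lift the wooden lid off the stone mortar and balance it, knob up, on the rounded bottom of the upturned coconut bowl. Then stir the nuts with the wooden pestle, clockwise seen from above, until the dark nut has gone right round the mortar and is back at the pouring lip where it began, without touching the nuts with the fingers or spilling any. Stand the pestle upright again on the steel tray, and leave the other things where they are.

Things in the scene. Friction and masses are not known exactly. Their poses are not given: they have to be found in the camera images.
- mortar: Grey stone mortar, fixed, round, 180 mm across and 95 mm high, open on top; origin under its centre. Inside: flat floor 20 mm up, inner radius 72 mm at the floor and 76 mm at the rim. Its pouring lip, a small spout outside the rim, points along its own -x axis. It holds four round nuts 30 mm across; the dark one starts at the wall next to the lip.
- mortar_lip (a point): Outer end of the mortar's pouring lip, 115 mm from the mortar's axis, 94 mm up.
- lid: Loose flat round wooden lid lying on the mortar's rim: 170 mm across, 10 mm thick, with a round knob in the middle 26 mm across that rises to 42 mm above the underside. About 0.14 kg. Origin: centre of the underside, z up.
- lid_knob (a point): Point on the knob's axis, 30 mm above the lid's underside.
- bowl: Upturned polished dark brown coconut-shell bowl, fixed, 141 mm across, 70 mm high, its rounded bottom on top a dome of 100 mm radius of curvature. Origin under its centre.
- bowl_top (a point): Top of the dome, 70 mm above the bench, on the bowl's axis; z up.
- pestle: Turned wooden pestle standing upright and loose on the tray, 160 mm long: foot 42 mm across up to 45 mm, tapering to a shaft 24 mm across from 75 to 147 mm, then a 28 mm knob at the top. About 0.15 kg. Origin: centre of the foot's flat underside, z along it to the top.
- pestle_grip (a point): Point on the pestle's shaft axis 122 mm above its foot.
- tray: Stainless steel tray, fixed, 230 mm (its x) by 160 mm (its y), rim 16 mm high, floor 3 mm thick. Origin: centre of its underside. The pestle stands in its +x half, a bottle and a tin in its -x half.
- dark_nut_center (a point): Centre of the dark brown, nearly black nut, a ball 30 mm across, 12 g, smooth, in the mortar.
- pale_nut1_center (a point): Centre of a pale nut, a ball 30 mm across, 12 g, smooth, in the mortar.
- pale_nut2_center (a point): Centre of a pale nut, a ball 30 mm across, 12 g, smooth, in the mortar.
- pale_nut3_center (a point): Centre of a pale nut, a ball 30 mm across, 12 g, smooth, in the mortar.
- bottle: Bystander: loose amber bottle with a red cap, 56 mm across, 215 mm tall, standing on the tray. Origin: centre of its underside.
- tin: Bystander: loose aluminium tin, 52 mm across, 45 mm tall, on the tray. Origin: centre of its underside.
- cup: Bystander: loose grey plastic cup, 74 mm across the rim, 95 mm tall. Origin: centre of its underside.
- jar: Bystander: loose green glass jar with a brass lid, 68 mm across, 100 mm tall. Origin: centre of its underside.
- tiffin: Bystander: aluminium tiffin carrier of three tiers with side straps and clips, fixed, 126 mm across (152 mm over the clips along its y), 226 mm tall with its handle. Origin: centre of its underside.
- basket: Bystander: open bamboo rice basket, fixed, 156 mm across the rim, 113 mm tall. Origin: centre of its underside.
There are look-alikes about, which are no part of the job. What is meant by the lid is not pink, and is the smaller of those in its own colour.

How it is judged:
On the way, in this order (a step that is already met when the one before it is completed fails the run):
1. the lid lies balanced and released on the upturned bowl (horizontal distance between lid and bowl_top below 0.03 m and z of lid in the frame of bowl_top between -0.008 and 0.012 m and angle between lid's own z axis and vertical below 0.25 rad and contact force between the fingers and lid below 0.2 N and linear speed of lid below 0.03 m/s and contact force between lid and bowl above 0.3 N), for 0.3 s.
2. with the pestle in the mortar, the dark nut has been swept clockwise a quarter of the way round from the lip (more than 20 mm to that side of the middle) (y of dark_nut_center in the frame of mortar above 0.02 m and horizontal distance between pestle and mortar below 0.065 m and z of pestle in the frame of mortar below 0.06 m), for 0.04 s.
3. the dark nut has been swept on to the side opposite the lip (more than 20 mm past the middle) (x of dark_nut_center in the frame of mortar above 0.02 m and horizontal distance between pestle and mortar below 0.065 m and z of pestle in the frame of mortar below 0.06 m), for 0.04 s.
4. the dark nut has been swept on three quarters of the way round (y of dark_nut_center in the frame of mortar below -0.02 m and horizontal distance between pestle and mortar below 0.065 m and z of pestle in the frame of mortar below 0.06 m), for 0.04 s.
5. the dark nut is back on the lip's side (more than 20 mm from the middle) (x of dark_nut_center in the frame of mortar below -0.02 m and horizontal distance between pestle and mortar below 0.065 m and z of pestle in the frame of mortar below 0.06 m), for 0.04 s.
At the end, for the whole second after the job is handed in: Lid at rest on the bowl's dome: centre within 30 mm of the top, tilt under 0.25 rad, released. Pestle upright (0.1 rad) and still on the tray's floor. All nuts in the mortar. Bottle, tin, cup and jar upright (0.15 rad), within 40 mm of their starts (all of step 1 and angle between pestle's own z axis and vertical below 0.1 rad and z of pestle in the frame of tray between 0 and 0.008 m and x of pestle in the frame of tray between -0.11 and 0.11 m and y of pestle in the frame of tray between -0.075 and 0.075 m and linear speed of pestle below 0.03 m/s and horizontal distance between each of dark_nut_center, pale_nut1_center, pale_nut2_center, pale_nut3_center and mortar below 0.08 m and z of each of dark_nut_center, pale_nut1_center, pale_nut2_center, pale_nut3_center in the frame of mortar below 0.09 m and distance of each of bottle, tin, cup, jar from where it was at the start of the episode below 0.04 m and angle between each of bottle, tin, cup, jar's own z axis and vertical below 0.15 rad); the robot touches nothing.
It fails at once if the fingers touch a nut (contact force between the fingers and dark_nut above 0.5 N or contact force between the fingers and pale_nut1 above 0.5 N or contact force between the fingers and pale_nut2 above 0.5 N or contact force between the fingers and pale_nut3 above 0.5 N).
It fails at once if a nut leaves the mortar (horizontal distance between any of dark_nut_center, pale_nut1_center, pale_nut2_center, pale_nut3_center and mortar above 0.09 m).
It fails at once if a bystander is knocked over or shoved away (tilted more than 0.5 rad or moved more than 60 mm) (distance of any of bottle, tin, cup, jar from where it was at the start of the episode above 0.06 m or angle between any of bottle, tin, cup, jar's own z axis and vertical above 0.5 rad).
It fails at once if the lid is dropped on the bench (its centre lower than 40 mm) (height (world z) of lid below 0.04 m).
It also fails if it takes over 72 s, if anything falls off the work surface, if the arm or the gripper's body presses on something with over 40 N, if the wrist force passes 120 N, or if a joint passes its speed limit or range.

## Working session

There is one attempt and no reset: what is moved stays moved. The work goes in short steps, Python scripts to look and compute and a tool call to move; the robot and the scene stay as the last step left them, time stands still between calls to the robot, and variables do not carry over. Pictures are saved under pics/ and viewed, at most 10 in all, crops included, and the job is handed in when it is done.

Besides the shell and the picture viewer there is one more tool, called after "Request:" as name([rows], argument=value, ...), one row to a line, values as JSON. play_rows: Moves the arm, as the interface text tells. Its arguments: {"type":"object","properties":{"moves":{"type":"array","items":{"type":"array","items":{"type":"array","items":{"type":"number"}}}},"newtons":{"type":"number"}},"required":["moves"]}

```bash
mkdir -p pics
cat > h.py <<'E'
import numpy as np, cv2
from workcell import bot, vision
from scipy.spatial.transform import Rotation as Ro
def cam(n): return vision.read_camera(n)
def save(im,p): cv2.imwrite('pics/'+p,cv2.cvtColor(np.ascontiguousarray(im),cv2.COLOR_RGB2BGR))
def ray(c,uv):
    p=cv2.undistortPoints(np.array(uv,float).reshape(-1,1,2),c['K'],np.array(c['dist'],float)).reshape(-1,2)
    d=np.c_[p,np.ones(len(p))]@c['R']; return -c['R'].T@c['t'], d
def plane(c,uv,z):
    o,d=ray(c,uv); return o+d*((z-o[2])/d[:,2])[:,None]
def pts(c,uv):
    uv=np.array(uv).reshape(-1,2); o,d=ray(c,uv); dep=c['depth'][uv[:,1].astype(int),uv[:,0].astype(int)]
    return o+d*dep[:,None]
def cloud(c):
    v,u=np.mgrid[0:420,0:560]; P=pts(c,np.c_[u.ravel(),v.ravel()]).reshape(420,560,3); P[c['depth']==0]=np.nan; return P
E
python3 - <<'E'
from h import *
s=bot.read_state(); print({k:np.round(v,3) for k,v in s.items()})
for n in ['top','scene']:
    c=cam(n); save(c['image'],n+'0.png'); np.savez(n+'0.npz',**c); print(n,-c['R'].T@c['t'],np.round(c['R'][2],2),c['K'][0,0])
E
```

```text
{'time': np.float64(0.0), 'q': array([-1.286,  0.265,  1.605,  0.   ,  1.274, -0.037]), 'joint_vel': array([ 0.002,  0.   , -0.001, -0.   ,  0.   ,  0.   ]), 'joint_torque': array([-1.0000e-03, -5.1512e+01, -3.6731e+01, -0.0000e+00,  1.3000e-02,
        0.0000e+00]), 'tool_pos': array([ 0.213, -0.64 ,  0.23 ]), 'tcp_rot': array([-3.099, -0.503,  0.   ]), 'wrist_force': array([-0.238, -0.216, -0.324]), 'torque': array([-0.022,  0.014, -0.001]), 'grip_force': np.float64(0.0), 'width': np.float64(1.003)}
top [ 0.29046309 -0.11407102  1.60271638] [ 0.12 -0.01 -0.99] 491.6802443264853
scene [1.03292558 0.4582915  0.93713186] [-0.47 -0.51 -0.72] 449.2007335946951
```

View pics/top0.png

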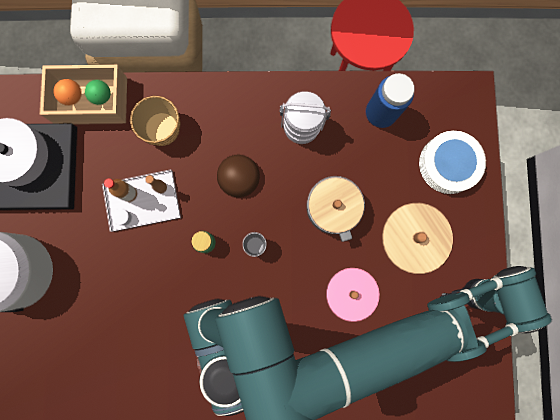

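View pics/scene0.png

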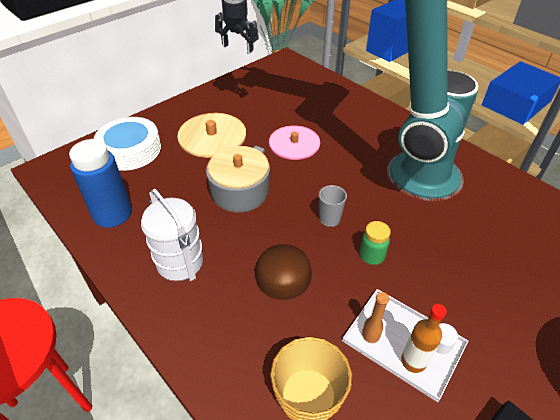

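The top view shows three lids: wood at (336,205) on the mortar, larger wood at (418,238), and pink at (352,295). The one on the mortar fits: it is not pink and is the smaller of the two wooden ones. The mortar lip is near (347,237), the bowl at (238,176), the tray at (142,200) and the pestle at (160,186). In the scene view the pestle stands at (377,315). Next I'll measure and confirm with a crop.

Run:
```python
from h import *
L=lambda n:dict(np.load(n+'0.npz'))
T,S=L('top'),L('scene')
PT,PS=cloud(T),cloud(S)
hT=cv2.cvtColor(T['image'],cv2.COLOR_RGB2HSV); hS=cv2.cvtColor(S['image'],cv2.COLOR_RGB2HSV)
def fit(P,zr,c,r):
    P=P.reshape(-1,3); m=(P[:,2]>zr[0])&(P[:,2]<zr[1])&(np.hypot(P[:,0]-c[0],P[:,1]-c[1])<r); return P[m]
def circ(Q):
    (x,y),r=cv2.minEnclosingCircle(Q[:,:2].astype(np.float32)); return np.round([x,y,r,np.median(Q[:,2])],4)
for n,P,C in [('T',PT,T),('S',PS,S)]:
    lc=plane(T,[[336,205]],.105)[0]; bc=plane(T,[[238,176]],.07)[0]
    Q=fit(P,(.098,.112),lc,.11); print(n,'lid',circ(Q),len(Q), 'mean',Q.mean(0))
    Q=fit(P,(.118,.15),lc,.05); print('knob',circ(Q),Q[:,2].max())
    Q=fit(P,(.02,.1),bc,.09); A=np.c_[2*Q,np.ones(len(Q))]; 
    s=np.linalg.lstsq(A,(Q**2).sum(1),rcond=None)[0]; print('bowl',circ(Q),Q[:,2].max(),'sph',s[:3],np.sqrt(s[3]+s[:3]@s[:3]))
    tc=plane(T,[[142,200]],.0)[0]
    Q=fit(P,(.008,.03),tc,.16); print('tray',cv2.minAreaRect(Q[:,:2].astype(np.float32)))
    pc=plane(T,[[160,186]],.1)[0]
    for a in (.01,.045),(.08,.145),(.148,.17): 
        Q=fit(P,a,pc,.07); print('pest',a,len(Q), circ(Q) if len(Q) else '')
# knob tops both views
lipc=plane(T,[[347,237]],.094)[0]; print('lip',lipc, lc)
lm=fit(PT,(.075,.1),lc,.125); d=np.hypot(*(lm[:,:2]-lc[:2]).T); q=lm[d>.098]; print('lip pts',len(q),q.mean(0) if len(q) else '')
lm=fit(PS,(.06,.1),lc,.125); d=np.hypot(*(lm[:,:2]-lc[:2]).T); q=lm[d>.098]; print('lip pts S',len(q),q.mean(0) if len(q) else '')
a=cv2.resize(T['image'][150:310,290:470],None,fx=2.2,fy=2.2); b=cv2.resize(S['image'][270:400,330:480],(a.shape[1],a.shape[0]))
save(np.hstack([a,b]),'crop.png')
```

```text
T lid [ 0.4645 -0.3292  0.0995  0.1059] 2245 mean [ 0.47286254 -0.32553391  0.10571192]
knob [ 0.474  -0.326   0.0128  0.1361] 0.14533573940252653
bowl [ 0.5836 -0.0195  0.0692  0.058 ] 0.0779282185055652 sph [ 0.58417427 -0.01884517 -0.00362939] 0.07770291103199374
tray ((0.5100889801979065, 0.29402199387550354), (0.3001879155635834, 0.2941752076148987), 23.284679412841797)
pest (0.01, 0.045) 135 [0.5388 0.2192 0.0687 0.0158]
pest (0.08, 0.145) 49 [0.5481 0.2342 0.0117 0.1149]
pest (0.148, 0.17) 66 [0.5501 0.2362 0.0132 0.1622]
S lid [ 0.4721 -0.3253  0.0947  0.1062] 1896 mean [ 0.47962675 -0.31752119  0.10592906]
knob [ 0.4756 -0.3221  0.0138  0.1338] 0.14123154527159154
bowl [ 0.5877 -0.0131  0.0686  0.0564] 0.073758593738941 sph [ 0.58445911 -0.01725453 -0.00413284] 0.07777935386626648
tray ((0.5081064701080322, 0.2988300919532776), (0.1635010838508606, 0.23141475021839142), 10.819985389709473)
pest (0.01, 0.045) 291 [0.5402 0.2168 0.0689 0.0166]
pest (0.08, 0.145) 194 [0.5536 0.2376 0.0121 0.1142]
pest (0.148, 0.17) 153 [0.5525 0.2368 0.0137 0.1623]
lip [ 0.37605121 -0.35884121  0.094     ] [ 0.4742417  -0.32583059  0.105     ]
lip pts 54 [ 0.37340624 -0.35561422  0.09403346]
lip pts S 42 [ 0.37287896 -0.35171172  0.09272712]
```

View pics/crop.png

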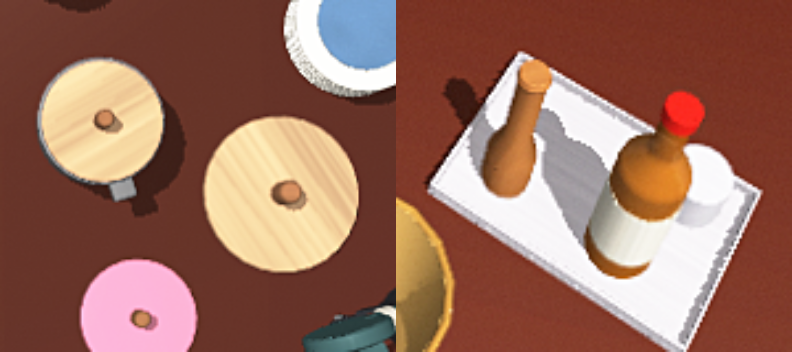

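The crop confirms the target: the mortar lid at (336,205) is wooden and smaller than the wooden one at (418,238), and the third lid is pink. Next I'll measure the clearances to the bystanders.

Run:
```python
from h import *
T,S=[dict(np.load(n+'0.npz')) for n in('top','scene')]
Q=np.vstack([cloud(T).reshape(-1,3),cloud(S).reshape(-1,3)]); Q=Q[~np.isnan(Q[:,0])]
for n,c,z0,z1,r in [('cap',(.47,.31),.19,.22,.09),('bottlebody',(.47,.31),.06,.12,.06),('tiffin',(.72,-.22),.12,.24,.12),('cup',(.38,-.08),.05,.1,.07),('jar',(.38,.1),.05,.11,.09),('basket',(.7,.24),.09,.12,.1)]:
    m=(Q[:,2]>z0)&(Q[:,2]<z1)&(np.hypot(Q[:,0]-c[0],Q[:,1]-c[1])<r); 
    if m.sum()>5: P=Q[m]; print(n,m.sum(),P.min(0).round(3),P.max(0).round(3))
```

```text
cap 304 [0.517 0.325 0.191] [0.544 0.354 0.22 ]
bottlebody 81 [0.501 0.311 0.061] [0.53  0.346 0.118]
tiffin 4070 [ 0.689 -0.308  0.12 ] [ 0.816 -0.151  0.233]
cup 791 [ 0.318 -0.109  0.05 ] [ 0.395 -0.033  0.1  ]
jar 1085 [0.335 0.055 0.05 ] [0.403 0.124 0.109]
basket 1185 [0.674 0.161 0.09 ] [0.783 0.314 0.118]
```

Request:
play_rows([
  [[0,0,0.25,0.27,0.25,0,60],[0,0,0.25,0.3,-0.35,0,60],[0,0,0.145,0.41,-0.41,0,60],[0,0,0,0.41,-0.41,0,60],[0,0,0,0.4,-0.41,0,60]],
], newtons=40)

```text
time: 0.52
tool_pos: [0.3539, -0.5269, 0.2298]
tcp_rot: [-3.14, 0.003, 0.002]
wrist_force: [1.9, 0.5, -0.8]
width: 0.704
grip_force: 0.0
```

Request:
play_rows([
  [[0,0,0,0.2,-0.34,0,60],[0,0,0,0.2,-0.34,0,60],[0,0,0,0.2,-0.34,0,60],[0,0,0,0.2,-0.34,0,60],[0,0,0,0.2,-0.34,0,60]],
])

```text
time: 0.93
tool_pos: [0.4538, -0.3565, 0.2308]
tcp_rot: [-3.141, 0.001, 0.001]
wrist_force: [0.6, -0.2, 0.4]
width: 0.703
grip_force: 0.0
```

Request:
play_rows([
  [[0,0,0,0.21,-0.33,0,60],[0,0,0,0,0,0.25,60],[0,0,0,0,0,0.25,60],[0,0,0,0,0,0,60],[0,0,0,0,0,0,60]],
])

```text
time: 1.35
tool_pos: [0.473, -0.3242, 0.1793]
tcp_rot: [-3.139, 0.0, 0.006]
wrist_force: [-0.4, 0.2, -0.4]
width: 0.708
grip_force: 0.0
```

Run:
```python
from h import *
s=bot.read_state(); print(s['tool_pos'],s['tcp_rot'])
c=cam('wrist'); save(c['image'],'w1.png')
P=cloud(c).reshape(-1,3); m=(P[:,2]>.128)&(P[:,2]<.142)&(np.hypot(P[:,0]-.475,P[:,1]+.324)<.03)
q=P[m]; print(len(q),q.min(0) if len(q) else '',q.max(0) if len(q) else '')
```

```text
[ 0.47304172 -0.32423221  0.17926708] [-3.13860980e+00  3.89864164e-04  6.34596183e-03]
1277 [ 0.46218659 -0.33777915  0.12800598] [ 0.48747542 -0.3121053   0.13878519]
```

View pics/w1.png

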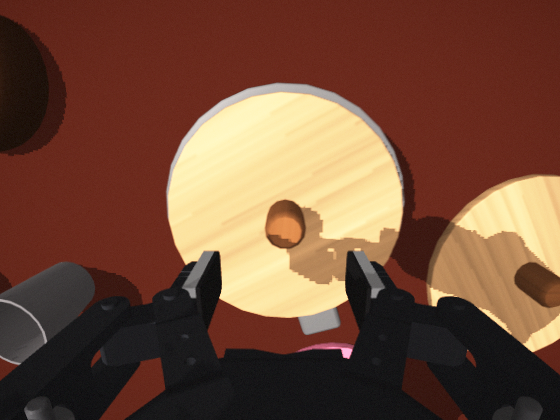

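The wrist view shows the knob at (285,222), midway between the open fingers; measured at (0.475,-0.325). I'll descend and grip.

Request:
play_rows([
  [[0,0,0,0.02,0.01,0.25,60],[0,0,0,0,0,0.25,60],[0,0,0,0,0,0.18,60],[0,0,0,0,0,0,20],[0,0,0,0,0,0,20]],
])

```text
time: 1.82
tool_pos: [0.4762, -0.3272, 0.1139]
tcp_rot: [-3.141, 0.003, 0.0]
wrist_force: [-0.1, -1.1, -0.1]
width: 0.43
grip_force: 0.0
```

Request:
play_rows([
  [[0,0,0,0,0,0,10],[0,0,0,0,0,0,10],[0,0,0,0,0,0,10],[0,0,0,0,0,0,10],[0,0,0,0,0,0,10]],
])

```text
time: 2.23
tool_pos: [0.4777, -0.3278, 0.1156]
tcp_rot: [3.139, -0.001, 0.005]
wrist_force: [-1.4, -1.6, 5.3]
width: 0.283
grip_force: 40.1
```

Request:
play_rows([
  [[0,0,0,0,0,-0.15,10],[0,0,0,0,0,-0.25,10],[0,0,0,0,0,-0.25,10],[0,0,0,0.05,-0.14,-0.1,10],[0,0,0,0.07,-0.2,0,10]],
])

```text
time: 2.65
tool_pos: [0.4904, -0.2941, 0.1922]
tcp_rot: [3.138, -0.005, 0.009]
wrist_force: [0.8, -0.4, -1.8]
width: 0.287
grip_force: 39.7
```

Request:
play_rows([
  [[0,0,0,0.1,-0.28,0,10],[0,0,0,0.11,-0.31,0,10],[0,0,0,0.11,-0.31,0,10],[0,0,0,0.11,-0.31,0,10],[0,0,0,0.11,-0.31,0,10]],
])

```text
time: 3.07
tool_pos: [0.5423, -0.138, 0.1877]
tcp_rot: [-3.141, 0.001, 0.001]
wrist_force: [0.2, -0.7, -0.8]
width: 0.281
grip_force: 39.7
```

Request:
play_rows([
  [[0,0,0,0.11,-0.31,0,10],[0,0,0,0.11,-0.31,0,10],[0,0,0,0.11,-0.31,0,10],[0,0,0,0.08,-0.2,0,10],[0,0,0,0.03,-0.08,0,10]],
])

```text
time: 3.48
tool_pos: [0.5869, -0.0155, 0.1877]
tcp_rot: [-3.14, -0.004, 0.001]
wrist_force: [0.2, -0.3, -1.6]
width: 0.29
grip_force: 39.7
```

Request:
play_rows([
  [[0,0,0,0,0,0,10],[0,0,0,0,0,0,10],[0,0,0,0,0,0,10]],
])

```text
time: 3.73
tool_pos: [0.586, -0.0204, 0.1879]
tcp_rot: [3.141, -0.002, -0.002]
wrist_force: [0.2, 0.2, -1.4]
width: 0.288
grip_force: 39.7
```

Run:
```python
from h import *
s=bot.read_state(); print(s['tool_pos'],s['tcp_rot'],s['wrist_force'],s['width'])
for n in ('scene','top','wrist'):
    c=cam(n); P=cloud(c); h=cv2.cvtColor(c['image'],cv2.COLOR_RGB2HSV)
    if n!='wrist': save(c['image'],n+'1.png')
    m=(P[...,2]>.12)&(P[...,2]<.25)&(np.hypot(P[...,0]-.585,P[...,1]+.018)<.1)&(h[...,0]>8)&(h[...,0]<30)&(h[...,1]>50)&(h[...,2]>150)
    Q=P[m]; A=np.c_[Q[:,:2],np.ones(len(Q))]; k=np.linalg.lstsq(A,Q[:,2],rcond=None)[0]
    print(n,len(Q),cv2.minEnclosingCircle(Q[:,:2].astype(np.float32)),np.median(Q[:,2]),'tilt',k[:2])
# mortar rim & nuts in top
c=cam('top'); np.savez('top1.npz',**c); c=cam('scene'); np.savez('scene1.npz',**c)
a=cv2.resize(c['image'][130:230,180:300],None,fx=4,fy=4); T=dict(np.load('top1.npz'))
b=cv2.resize(T['image'][160:250,290:390],(400,400)); save(np.hstack([a,b]),'nuts1.png')
```

```text
[ 0.5859578  -0.0203941   0.18788834] [ 3.14107976e+00 -1.83229273e-03 -1.61082577e-03] [ 0.20734125  0.23355202 -1.38650673] 0.28751635036630746
scene 2765 ((0.5837464332580566, -0.01975342445075512), 0.08528850227594376) 0.17831496060356344 tilt [-0.01189819 -0.00686755]
top 1042 ((0.5836502313613892, -0.021598774939775467), 0.08510378003120422) 0.17858791059425527 tilt [-0.0018545   0.00164026]
wrist 50774 ((0.5837339758872986, -0.02015504240989685), 0.08510594815015793) 0.17748083676386447 tilt [-0.00465534  0.00165252]
```

View pics/nuts1.png

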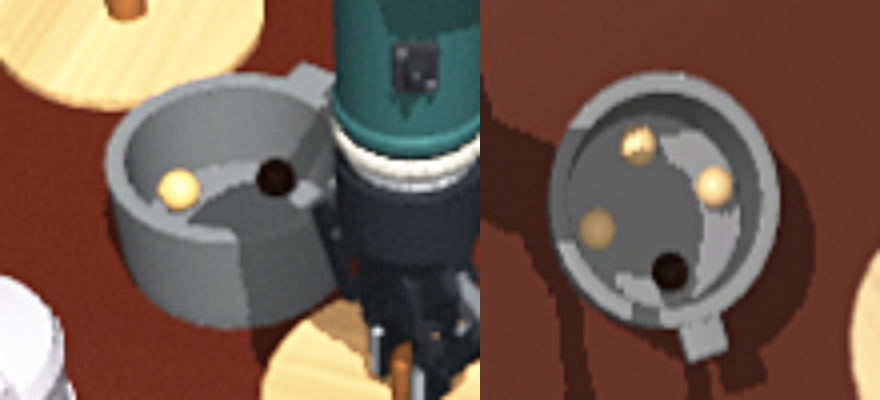

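The picture shows the lid held level over the bowl, and the mortar open: dark nut at (670,271) in the right half by the lip, pale nuts at (640,145), (715,187) and (598,230). I'll lower the lid onto the dome.

Request:
play_rows([
  [[0,0,0,0.01,-0.02,0.25,10],[0,0,0,0,0,0.3,10],[0,0,0,0,0,0.25,10],[0,0,0,0,0,0.1,10],[0,0,0,0,0,0,10]],
])

```text
time: 4.4
tool_pos: [0.5847, -0.0179, 0.0949]
tcp_rot: [-3.141, 0.002, 0.011]
wrist_force: [-0.3, -0.5, -0.9]
width: 0.286
grip_force: 39.7
```

Request:
play_rows([
  [[0,0,0,0,0,0.03,10],[0,0,0,0,0,0.03,10],[0,0,0,0,0,0.02,10],[0,0,0,0,0,0,10],[0,0,0,0,0,0,10]],
])

```text
time: 4.82
tool_pos: [0.5884, -0.0177, 0.0913]
tcp_rot: [3.141, -0.001, 0.003]
wrist_force: [-0.1, 1.1, -2.0]
width: 0.287
grip_force: 39.7
```

Run:
```python
from h import *
T=dict(np.load('top1.npz')); S=dict(np.load('scene1.npz'))
P=cloud(T).reshape(-1,3); m=(abs(P[:,2]-.095)<.008)&(np.hypot(P[:,0]-.474,P[:,1]+.325)<.098); Q=P[m]
d=np.hypot(Q[:,0]-.474,Q[:,1]+.325); Q=Q[d<.1]; A=np.c_[2*Q[:,:2],np.ones(len(Q))]; s=np.linalg.lstsq(A,(Q[:,:2]**2).sum(1),rcond=None)[0]; print('rim',len(Q),s[:2],cv2.minEnclosingCircle(Q[(d<.1)][:,:2].astype(np.float32)))
# crop scale
for n,(x,y) in dict(dark=(670,271),p1=(640,145),p2=(715,187),p3=(598,230)).items():
    u=290+(x-480)/4.; v=160+y*90/400.
    print(n,(u,v),plane(T,[[u,v]],.035)[0])
    
print(bot.read_state()['wrist_force'])
```

```text
rim 813 [ 0.47485108 -0.32622659] ((0.4715183675289154, -0.32764458656311035), 0.09475927799940109)
dark (337.5, 220.975) [ 0.43114577 -0.33924046  0.035     ]
p1 (330.0, 192.625) [ 0.52327227 -0.31733003  0.035     ]
p2 (348.75, 202.075) [ 0.49195715 -0.37722306  0.035     ]
p3 (319.5, 211.75) [ 0.46146892 -0.28200041  0.035     ]
[-0.08896427  1.12876506 -1.95736657]
```

Request:
play_rows([
  [[0,0,0,0,0,0.02,10],[0,0,0,0,0,0,10]],
])

```text
time: 4.98
tool_pos: [0.5887, -0.0176, 0.0896]
tcp_rot: [3.141, -0.001, 0.004]
wrist_force: [-0.8, -0.0, 2.2]
width: 0.286
grip_force: 40.2
```

Request:
play_rows([
  [[0,0,0,0,0,0.02,10],[0,0,0,0,0,0,10]],
])

```text
time: 5.15
tool_pos: [0.5892, -0.0177, 0.0893]
tcp_rot: [3.141, -0.001, 0.005]
wrist_force: [-3.6, -0.3, 12.9]
width: 0.285
grip_force: 41.1
```

Run:
```python
from h import *
s=bot.read_state(); print(s['tool_pos'],s['wrist_force'])
for n in ('scene','top','wrist'):
    c=cam(n); P=cloud(c); h=cv2.cvtColor(c['image'],cv2.COLOR_RGB2HSV)
    m=(P[...,2]>.07)&(P[...,2]<.12)&(np.hypot(P[...,0]-.585,P[...,1]+.018)<.1)&(h[...,0]>8)&(h[...,0]<30)&(h[...,1]>50)&(h[...,2]>150)
    Q=P[m]; A=np.c_[Q[:,:2],np.ones(len(Q))]; k=np.linalg.lstsq(A,Q[:,2],rcond=None)[0]
    print(n,len(Q),cv2.minEnclosingCircle(Q[:,:2].astype(np.float32)),np.median(Q[:,2]),'tilt',k[:2])
```

```text
[ 0.58919412 -0.01766963  0.08933614] [-3.60914835 -0.30604619 12.94109089]
scene 2512 ((0.5848538875579834, -0.01699204184114933), 0.08696260303258896) 0.07969852553010681 tilt [-0.01916814 -0.00594872]
top 683 ((0.5861076712608337, -0.018914464861154556), 0.08471862226724625) 0.08011989618632587 tilt [-0.01562069  0.00542506]
wrist 50431 ((0.5862902998924255, -0.017051881179213524), 0.08500096946954727) 0.07838327747499316 tilt [-0.01664975  0.00162544]
```

Request:
play_rows([
  [[0,0,0,0,0,-0.02,10],[0,0,0,0,0,0,27],[0,0,0,0,0,0,32],[0,0,0,0,0,0,40],[0,0,0,0,0,0,50]],
])

```text
time: 5.72
tool_pos: [0.5874, -0.0176, 0.0878]
tcp_rot: [-3.142, 0.001, 0.001]
wrist_force: [0.7, 0.4, -0.6]
width: 0.581
grip_force: 0.0
```

Request:
play_rows([
  [[0,0,0,0,0,-0.03,50],[0,0,0,0,0,-0.15,50],[0,0,0,0,0,-0.3,50],[0,0,0,0,0,-0.3,50],[0,0,0,0,0,-0.3,50]],
])

```text
time: 6.13
tool_pos: [0.587, -0.0176, 0.1969]
tcp_rot: [-3.141, 0.001, 0.003]
wrist_force: [0.5, 0.3, 0.5]
width: 0.583
grip_force: 0.0
```

Run:
```python
from h import *
s=bot.read_state(); print(s['tool_pos'],s['wrist_force'])
for n in ('scene','top','wrist'):
    c=cam(n); P=cloud(c); h=cv2.cvtColor(c['image'],cv2.COLOR_RGB2HSV)
    m=(P[...,2]>.06)&(P[...,2]<.12)&(np.hypot(P[...,0]-.585,P[...,1]+.018)<.1)&(h[...,0]>8)&(h[...,0]<30)&(h[...,1]>50)&(h[...,2]>150)
    Q=P[m]; A=np.c_[Q[:,:2],np.ones(len(Q))]; k=np.linalg.lstsq(A,Q[:,2],rcond=None)[0]
    print(n,len(Q),cv2.minEnclosingCircle(Q[:,:2].astype(np.float32)),np.median(Q[:,2]),'tilt',k[:2])
```

```text
[ 0.5870399  -0.01757485  0.19685353] [0.51254429 0.29034634 0.49445817]
scene 3297 ((0.5866221189498901, -0.016948789358139038), 0.08542226999998093) 0.07997368004971661 tilt [-0.05246061 -0.00619265]
top 1063 ((0.5859556794166565, -0.01878410577774048), 0.08470435440540314) 0.08085632894392636 tilt [-0.0305505   0.00015768]
wrist 26709 ((0.5866317749023438, -0.01674286648631096), 0.08491760492324829) 0.07871362657376141 tilt [-0.04747941  0.00070391]
```

Request:
play_rows([
  [[0,0,0,-0.03,-0.2,-0.1,50],[0,0,0,-0.05,-0.38,0,50],[0,0,0,-0.05,-0.38,0,50],[0,0,0,-0.05,-0.38,0,50],[0,0,0,-0.05,-0.38,0,50]],
])

```text
time: 6.7
tool_pos: [0.5633, 0.1555, 0.2045]
tcp_rot: [3.141, -0.003, -0.004]
wrist_force: [0.1, 0.6, -0.3]
width: 0.584
grip_force: 0.0
```

Request:
play_rows([
  [[0,0,0,-0.05,-0.38,0,50],[0,0,0,-0.05,-0.3,0,50],[0,0,0,-0.025,-0.14,0,50],[0,0,0,0,0,0,50],[0,0,0,0,0,0,50]],
])

```text
time: 7.12
tool_pos: [0.5515, 0.2363, 0.2048]
tcp_rot: [3.14, 0.002, -0.003]
wrist_force: [0.5, 0.0, 0.5]
width: 0.588
grip_force: 0.0
```

Run:
```python
from h import *
s=bot.read_state(); print(s['tool_pos'],s['wrist_force'])
for n in('wrist','scene'):
    c=cam(n); P=cloud(c); save(c['image'],n+'2.png')
    h=cv2.cvtColor(c['image'],cv2.COLOR_RGB2HSV)
    for a in [(.148,.17),(.156,.168),(.08,.14)]:
        m=(P[...,2]>a[0])&(P[...,2]<a[1])&(np.hypot(P[...,0]-.5515,P[...,1]-.2365)<.03)&(h[...,1]>90)
        q=P[m]; print(n,a,len(q),q.min(0) if len(q) else '',q.max(0) if len(q) else '')
```

```text
[0.55147616 0.23633736 0.20481824] [0.4658715  0.0111027  0.48121902]
wrist (0.148, 0.17) 1333 [0.53892852 0.22464086 0.14853427] [0.56363296 0.25072655 0.164303  ]
wrist (0.156, 0.168) 1318 [0.53892852 0.22464086 0.15613712] [0.56363296 0.25072655 0.164303  ]
wrist (0.08, 0.14) 527 [0.55127749 0.22558386 0.08019127] [0.56198027 0.24890265 0.13998809]
scene (0.148, 0.17) 144 [0.53784493 0.22654413 0.14852295] [0.56509735 0.2504016  0.16570018]
scene (0.156, 0.168) 126 [0.53784493 0.22654413 0.1563489 ] [0.56509735 0.2504016  0.16570018]
scene (0.08, 0.14) 172 [0.54712572 0.22998839 0.08001482] [0.56436642 0.24926825 0.1397127 ]
```

View pics/wrist2.png

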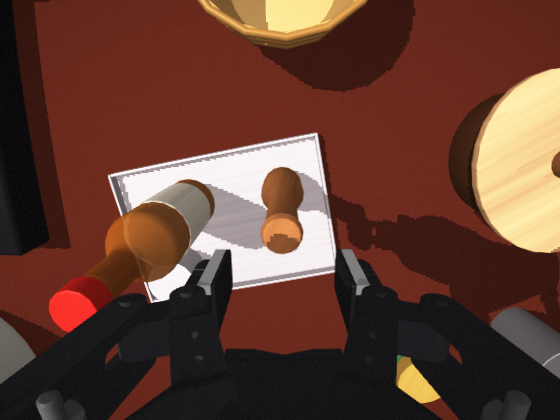

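The wrist view shows the pestle knob at (283,234), between the fingers, with the bottle clear to the left. Measured at (0.5515,0.2375).

Request:
play_rows([
  [[0,0,0,0,-0.01,0.25,50],[0,0,0,0,0,0.35,50],[0,0,0,0,0,0.27,50],[0,0,0,0,0,0.12,50],[0,0,0,0,0,0,40]],
], newtons=60)

```text
time: 7.63
tool_pos: [0.5497, 0.2347, 0.1032]
tcp_rot: [3.139, -0.004, -0.011]
wrist_force: [-1.0, 0.2, 0.3]
width: 0.477
grip_force: 0.0
```

Request:
play_rows([
  [[0,0,0,0,0,0,30],[0,0,0,0,0,0,10],[0,0,0,0,0,0,10],[0,0,0,0,0,0,10],[0,0,0,0,0,0,10]],
])

```text
time: 8.05
tool_pos: [0.5532, 0.2378, 0.1088]
tcp_rot: [-3.141, 0.001, -0.004]
wrist_force: [0.3, -0.3, 1.4]
width: 0.266
grip_force: 58.2
```

Request:
play_rows([
  [[0,0,0,0,0,-0.2,10],[0,0,0,0,0,-0.35,10],[0,0,0,0,0,-0.35,10],[0,0,0,0,0,-0.35,10],[0,0,0,0,0,-0.25,10]],
])

```text
time: 8.47
tool_pos: [0.5533, 0.2379, 0.2617]
tcp_rot: [-3.14, 0.001, -0.007]
wrist_force: [1.4, 0.4, -1.3]
width: 0.267
grip_force: 58.0
```

Request:
play_rows([
  [[0,0,0,-0.03,0.2,0,10],[0,0,0,-0.05,0.35,0,10],[0,0,0,-0.06,0.4,0,10],[0,0,0,-0.06,0.4,0,10],[0,0,0,-0.05,0.4,0,10]],
])

```text
time: 8.88
tool_pos: [0.5266, 0.0613, 0.258]
tcp_rot: [3.142, 0.001, 0.002]
wrist_force: [0.7, 0.0, -1.0]
width: 0.27
grip_force: 58.3
```

Request:
play_rows([
  [[0,0,0,-0.06,0.4,0,10],[0,0,0,-0.06,0.4,0,10],[0,0,0,-0.06,0.4,0,10],[0,0,0,-0.06,0.4,0,10],[0,0,0,-0.06,0.4,0,10]],
])

```text
time: 9.3
tool_pos: [0.4965, -0.1392, 0.2581]
tcp_rot: [3.141, -0.0, 0.002]
wrist_force: [0.8, -0.2, -1.5]
width: 0.265
grip_force: 58.3
```

Request:
play_rows([
  [[0,0,0,-0.06,0.4,0,10],[0,0,0,-0.06,0.4,0,10],[0,0,0,-0.05,0.4,0,10],[0,0,0,-0.04,0.3,0,10],[0,0,0,-0.03,0.2,0,10]],
])

```text
time: 9.72
tool_pos: [0.4722, -0.3108, 0.2579]
tcp_rot: [3.14, -0.004, 0.001]
wrist_force: [0.4, 0.2, -1.3]
width: 0.266
grip_force: 58.3
```

Request:
play_rows([
  [[0,0,0,-0.025,0.165,0,10],[0,0,0,0,0.1,0,10],[0,0,0,0,0,0,10],[0,0,0,0,0,0,10],[0,0,0,0,0,0,10]],
])

```text
time: 10.13
tool_pos: [0.4707, -0.333, 0.2573]
tcp_rot: [-3.141, -0.0, -0.0]
wrist_force: [0.1, 0.3, -1.6]
width: 0.27
grip_force: 58.3
```

```bash
cat > look.py <<'E'
from h import *
import sys
s=bot.read_state(); print(s['time'],s['tool_pos'],s['tcp_rot'],s['wrist_force'],s['grip_force'])
C=np.array([.475,-.3255]); ex=np.array([.961,.277]); ey=np.array([-.277,.961])
im=[]
for n in ('top','scene','wrist'):
    c=cam(n); P=cloud(c); im.append(c['image']); g=c['image'].astype(int); hs=cv2.cvtColor(c['image'],cv2.COLOR_RGB2HSV)
    ok=(np.hypot(P[...,0]-C[0],P[...,1]-C[1])<.073)&(P[...,2]>.022)&(P[...,2]<.06)
    dark=ok&(hs[...,2]<75)&(hs[...,0]<25)&(hs[...,1]>60); pale=ok&(hs[...,1]>90)&(hs[...,2]>120)
    for k,m in (('dark',dark),('pale',pale)):
        N,l,st,ce=cv2.connectedComponentsWithStats(m.astype(np.uint8))
        for i in range(1,N):
            if st[i,4]>12:
                q=P[l==i]; A=np.c_[2*q,np.ones(len(q))]; p=plane(c,[ce[i]],.037)[0][:2]-C
                print(n,k,st[i,4],ce[i].round(1),'mortar xy mm',(1000*np.array([p@ex,p@ey])).round(1),'zmax',q[:,2].max().round(3))
    # pestle in hand
    w=(hs[...,0]<20)&(hs[...,1]>120)&(P[...,2]>s['tool_pos'][2]-.11)&(P[...,2]<s['tool_pos'][2]-.005)&(np.hypot(P[...,0]-s['tool_pos'][0],P[...,1]-s['tool_pos'][1])<.05)
    q=P[w]; print(n,'pestle',len(q),q.min(0).round(3) if len(q) else '',q.max(0).round(3) if len(q) else '')
if len(sys.argv)>1: save(np.hstack([cv2.resize(im[0][150:260,270:410],(400,314)),cv2.resize(im[2],(400,314))]),sys.argv[1])
E
python3 look.py n2.png
```

```text
10.1333 [ 0.47065797 -0.33295063  0.25734222] [-3.14090235e+00 -5.12795484e-05 -1.39219049e-04] [ 0.1042163   0.32208903 -1.62184662] 58.27694534906186
top dark 52 [337.1 220.7] mortar xy mm [-44.8   0.2] zmax 0.056
top pestle 86 [ 0.447 -0.347  0.162] [ 0.472 -0.313  0.245]
scene dark 57 [248.4 174. ] mortar xy mm [-43.4   2.9] zmax 0.053
scene pale 46 [224.5 177.3] mortar xy mm [  5.5 -48.8] zmax 0.053
scene pestle 407 [ 0.452 -0.345  0.149] [ 0.488 -0.309  0.252]
wrist pale 407 [266.6 134.8] mortar xy mm [49.5 -2.1] zmax 0.05
wrist pale 339 [319.7 162.6] mortar xy mm [  2.8 -51.7] zmax 0.05
wrist pale 391 [237.7 187.4] mortar xy mm [ 1.1 47.8] zmax 0.049
wrist pestle 2996 [ 0.458 -0.353  0.154] [ 0.488 -0.312  0.252]
```

View pics/n2.png

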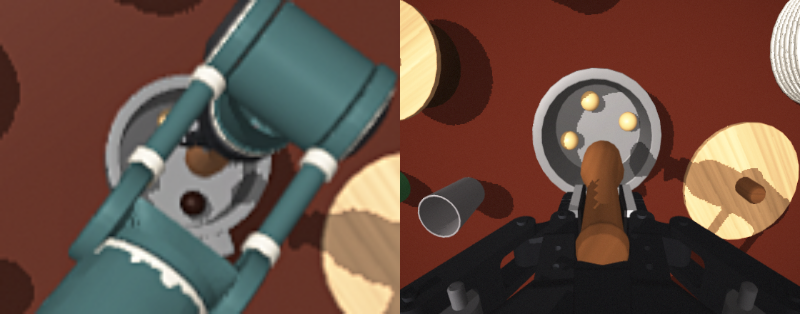

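The dark nut is at about (192,203) in the left half, beside the lip. The pestle hangs straight, and its foot at (602,158) in the right half is over the middle. Now the sweep increments.

Run:
```python
import numpy as np
ex=np.array([.961,.277]); ey=np.array([-.277,.961])
W=[(0,-10),(-10,-17),(-20,-23),(-30,-30)]
W+=[(43*np.cos(a),43*np.sin(a)) for a in np.radians(np.arange(225-12,225-12*32,-12))]
w=np.array([x*ex+y*ey for x,y in W])/100  # units .1m
r=np.round(w*100)/100; d=np.diff(w.cumsum(0)*0+np.round(w,2),axis=0)
for i,(x,y) in enumerate(d): print(i,'[0,0,0,%.2f,%.2f,0,10]'%(x,-y), '' if (i+1)%5 else '\n')
print(w[0],w[-1])
```

```text
0 [0,0,0,-0.08,0.09,0,10] 
1 [0,0,0,-0.08,0.09,0,10] 
2 [0,0,0,-0.08,0.09,0,10] 
3 [0,0,0,-0.07,-0.05,0,10] 
4 [0,0,0,-0.06,-0.06,0,10] 

5 [0,0,0,-0.05,-0.08,0,10] 
6 [0,0,0,-0.03,-0.08,0,10] 
7 [0,0,0,-0.01,-0.09,0,10] 
8 [0,0,0,0.01,-0.09,0,10] 
9 [0,0,0,0.02,-0.09,0,10] 

10 [0,0,0,0.05,-0.08,0,10] 
11 [0,0,0,0.06,-0.06,0,10] 
12 [0,0,0,0.07,-0.06,0,10] 
13 [0,0,0,0.08,-0.04,0,10] 
14 [0,0,0,0.09,-0.02,0,10] 

15 [0,0,0,0.09,-0.00,0,10] 
16 [0,0,0,0.09,0.02,0,10] 
17 [0,0,0,0.08,0.03,0,10] 
18 [0,0,0,0.07,0.06,0,10] 
19 [0,0,0,0.06,0.06,0,10] 

20 [0,0,0,0.05,0.08,0,10] 
21 [0,0,0,0.03,0.08,0,10] 
22 [0,0,0,0.01,0.09,0,10] 
23 [0,0,0,-0.01,0.09,0,10] 
24 [0,0,0,-0.02,0.09,0,10] 

25 [0,0,0,-0.05,0.08,0,10] 
26 [0,0,0,-0.06,0.06,0,10] 
27 [0,0,0,-0.07,0.06,0,10] 
28 [0,0,0,-0.08,0.04,0,10] 
29 [0,0,0,-0.09,0.02,0,10] 

30 [0,0,0,-0.09,-0.00,0,10] 
31 [0,0,0,-0.09,-0.02,0,10] 
32 [0,0,0,-0.08,-0.03,0,10] 
33 [0,0,0,-0.07,-0.06,0,10] 
[ 0.0277 -0.0961] [-0.28169188 -0.32495524]
```

Request:
play_rows([
  [[0,0,0,0.09,0.02,0.2,10],[0,0,0,0,0,0.3,10],[0,0,0,0,0,0.3,10],[0,0,0,0,0,0.26,10],[0,0,0,0,0,0.1,10]],
])

```text
time: 10.7
tool_pos: [0.4772, -0.3333, 0.1368]
tcp_rot: [-3.137, -0.001, 0.009]
wrist_force: [-1.3, -0.2, -3.3]
width: 0.265
grip_force: 58.3
```

Request:
play_rows([
  [[0,0,0,0,0,0.1,10],[0,0,0,0,0,0,10],[0,0,0,0,0,0,10]],
])

```text
time: 10.95
tool_pos: [0.48, -0.3362, 0.1322]
tcp_rot: [3.141, -0.0, 0.001]
wrist_force: [0.5, -0.1, -0.8]
width: 0.264
grip_force: 58.3
```

```bash
python3 look.py
```

```text
10.95 [ 0.48004424 -0.33618442  0.13215684] [ 3.14094114e+00 -3.89681409e-04  1.29308549e-03] [ 0.50572904 -0.07048405 -0.82735264] 58.28041857224889
top dark 23 [338.5 219.2] mortar xy mm [-41.4  -5.5] zmax 0.053
top pestle 84 [ 0.433 -0.346  0.039] [ 0.481 -0.317  0.123]
scene dark 57 [248.4 174.1] mortar xy mm [-43.    3.1] zmax 0.052
scene pale 46 [224.2 177.2] mortar xy mm [  5.6 -50.1] zmax 0.053
scene pale 93 [236.2 182.2] mortar xy mm [ 4.6 -7.3] zmax 0.06
scene pestle 370 [ 0.431 -0.378  0.023] [ 0.505 -0.314  0.124]
wrist pale 462 [253.6 152.5] mortar xy mm [52.  -3.8] zmax 0.047
wrist pale 196 [333.4 200.1] mortar xy mm [ -0.3 -52.5] zmax 0.046
wrist pale 381 [282.4 196. ] mortar xy mm [ 13.9 -15.2] zmax 0.06
wrist pale 470 [211.2 229.9] mortar xy mm [ 3.  47.3] zmax 0.048
wrist pestle 3132 [ 0.458 -0.37   0.031] [ 0.529 -0.287  0.127]
```

Request:
play_rows([
  [[0,0,0,-0.08,0.09,0,10],[0,0,0,-0.08,0.09,0,10],[0,0,0,-0.08,0.09,0,10],[0,0,0,-0.07,-0.05,0,10],[0,0,0,-0.06,-0.06,0,10]],
])

```text
time: 11.52
tool_pos: [0.4411, -0.353, 0.1314]
tcp_rot: [3.141, -0.005, 0.0]
wrist_force: [0.3, -0.0, -0.1]
width: 0.266
grip_force: 58.3
```

Request:
play_rows([
  [[0,0,0,-0.05,-0.08,0,10],[0,0,0,-0.03,-0.08,0,10],[0,0,0,-0.01,-0.09,0,10],[0,0,0,0.01,-0.09,0,10],[0,0,0,0.02,-0.09,0,10]],
])

```text
time: 11.93
tool_pos: [0.4365, -0.3076, 0.1313]
tcp_rot: [-3.141, 0.0, -0.0]
wrist_force: [-0.7, 0.5, -1.4]
width: 0.267
grip_force: 58.3
```

```bash
python3 look.py
```

```text
11.9333 [ 0.43648075 -0.3076339   0.13132253] [-3.14149266e+00  4.99800832e-04 -2.41656318e-04] [-0.68469426  0.46249143 -1.40116571] 58.31240358034847
top pale 22 [314.8 205.4] mortar xy mm [22.9 54.1] zmax 0.051
top pestle 53 [ 0.412 -0.318  0.045] [ 0.437 -0.274  0.099]
scene pale 47 [223.8 176.9] mortar xy mm [  5.1 -51.8] zmax 0.053
scene pale 55 [253.  179.3] mortar xy mm [-31.3  27.6] zmax 0.06
scene pestle 266 [ 0.39  -0.316  0.03 ] [ 0.456 -0.283  0.126]
wrist dark 1024 [238.  183.6] mortar xy mm [-1.  55.6] zmax 0.05
wrist pale 557 [292.6  95.5] mortar xy mm [49.1 -1.5] zmax 0.048
wrist pale 247 [376.3 146. ] mortar xy mm [ -2.1 -51.8] zmax 0.046
wrist pale 1135 [232.8 142.6] mortar xy mm [29.3 49.7] zmax 0.052
wrist pale 415 [282.2 196.4] mortar xy mm [-19.9  26. ] zmax 0.06
wrist pestle 3889 [ 0.403 -0.327  0.022] [ 0.473 -0.261  0.126]
```

Request:
play_rows([
  [[0,0,0,0.05,-0.08,0,10],[0,0,0,0.06,-0.06,0,10],[0,0,0,0.07,-0.06,0,10],[0,0,0,0.08,-0.04,0,10],[0,0,0,0.09,-0.02,0,10]],
])

```text
time: 12.5
tool_pos: [0.4723, -0.2823, 0.1312]
tcp_rot: [-3.141, 0.0, 0.0]
wrist_force: [-0.2, -0.9, -1.0]
width: 0.266
grip_force: 58.4
```

Request:
play_rows([
  [[0,0,0,0.09,0,0,10],[0,0,0,0.09,0.02,0,10],[0,0,0,0.08,0.03,0,10],[0,0,0,0.07,0.06,0,10],[0,0,0,0.06,0.06,0,10]],
])

```text
time: 12.92
tool_pos: [0.5115, -0.3008, 0.1312]
tcp_rot: [3.141, -0.001, 0.0]
wrist_force: [-0.3, 0.3, -0.9]
width: 0.264
grip_force: 58.5
```

```bash
python3 look.py | grep -v pestle
```

```text
12.9167 [ 0.51150572 -0.30078393  0.13119188] [ 3.14145202e+00 -7.59993851e-04  4.10208286e-04] [-0.2897474   0.27234033 -0.85961388] 58.489234049920924
top pale 41 [347.4 197. ] mortar xy mm [ 18.8 -55. ] zmax 0.054
scene pale 96 [223.8 175.9] mortar xy mm [  1.4 -54.4] zmax 0.054
wrist dark 637 [320.1 185.1] mortar xy mm [ 53.9 -19.6] zmax 0.05
wrist pale 51 [316.  183.5] mortar xy mm [ 56.  -16.9] zmax 0.05
wrist pale 20 [370.9 187.8] mortar xy mm [ 41.1 -56.7] zmax 0.044
wrist pale 411 [282.3 196.4] mortar xy mm [53.4 10.6] zmax 0.06
wrist pale 13 [371.5 207.8] mortar xy mm [ 25.3 -53.8] zmax 0.047
wrist pale 1143 [376.  251.6] mortar xy mm [-12.1 -49.9] zmax 0.05
```

Request:
play_rows([
  [[0,0,0,0.05,0.08,0,10],[0,0,0,0.03,0.08,0,10],[0,0,0,0.01,0.09,0,10],[0,0,0,-0.01,0.09,0,10],[0,0,0,-0.02,0.09,0,10]],
])

```text
time: 13.48
tool_pos: [0.5128, -0.339, 0.1289]
tcp_rot: [-3.131, 0.003, 0.014]
wrist_force: [-5.8, 9.7, -1.6]
width: 0.266
grip_force: 63.3
```

Request:
play_rows([
  [[0,0,0,-0.05,0.08,0,10],[0,0,0,-0.06,0.06,0,10],[0,0,0,-0.07,0.06,0,10],[0,0,0,-0.08,0.04,0,10],[0,0,0,-0.09,0.02,0,10]],
])

```text
time: 13.9
tool_pos: [0.4803, -0.3563, 0.1275]
tcp_rot: [-3.113, 0.011, 0.006]
wrist_force: [5.7, 30.4, -0.2]
width: 0.266
grip_force: 85.0
```

```bash
python3 look.py | grep -v pestle
```

```text
13.9 [ 0.48028629 -0.35629292  0.12752534] [-3.11283865  0.01108997  0.00564874] [ 5.67619974 30.40579016 -0.20136092] 85.01410081138602
top pale 48 [350.3 211.6] mortar xy mm [-29.  -49.4] zmax 0.055
scene dark 60 [221.8 178. ] mortar xy mm [ 12.1 -53.9] zmax 0.055
scene pale 190 [238.8 177.6] mortar xy mm [-15.5 -12.3] zmax 0.06
wrist dark 916 [314.  184.4] mortar xy mm [ 10.3 -56.6] zmax 0.05
wrist pale 48 [309.1 184.1] mortar xy mm [ 11.6 -53.1] zmax 0.05
wrist pale 507 [273.2 192.3] mortar xy mm [ 13.  -25.6] zmax 0.06
wrist pale 891 [319.4 226.6] mortar xy mm [-23.1 -52.1] zmax 0.05
wrist pale 49 [303.8 244.9] mortar xy mm [-34.5 -36.4] zmax 0.042
```

The nut train jammed at 30 N. I'll back off and look.

Request:
play_rows([
  [[0,0,0,0.05,-0.11,0,10],[0,0,0,0.05,-0.11,0,10],[0,0,0,0.04,-0.11,0,10],[0,0,0,0,0,0,10],[0,0,0,0,0,0,10]],
])

```text
time: 14.47
tool_pos: [0.4961, -0.3368, 0.132]
tcp_rot: [3.14, 0.0, 0.002]
wrist_force: [0.2, -0.4, -1.1]
width: 0.267
grip_force: 59.2
```

```bash
python3 look.py n3.png
```

```text
14.4667 [ 0.49613182 -0.33675001  0.13204463] [3.13969396e+00 4.76924656e-04 2.08045969e-03] [ 0.21753342 -0.3819872  -1.09528119] 59.207276270281
top pale 56 [350.3 209.5] mortar xy mm [-22.5 -51.6] zmax 0.055
top pale 30 [347.2 217.2] mortar xy mm [-43.4 -34.3] zmax 0.055
top pestle 72 [ 0.462 -0.369  0.035] [ 0.499 -0.316  0.122]
scene dark 41 [220.9 179.7] mortar xy mm [ 19.2 -51.8] zmax 0.052
scene pale 79 [246.4 171.5] mortar xy mm [-49.5  -8.4] zmax 0.054
scene pale 59 [232.6 183.5] mortar xy mm [ 14.6 -13.1] zmax 0.06
scene pestle 326 [ 0.477 -0.378  0.022] [ 0.522 -0.312  0.126]
wrist dark 675 [326.9 192. ] mortar xy mm [ 22.  -53.3] zmax 0.049
wrist pale 403 [279.8 195.2] mortar xy mm [ 29.6 -17.9] zmax 0.06
wrist pale 56 [321.9 191.6] mortar xy mm [ 23.4 -49.7] zmax 0.05
wrist pale 796 [336.3 242.4] mortar xy mm [-20.5 -50.7] zmax 0.05
wrist pestle 4077 [ 0.468 -0.384  0.03 ] [ 0.525 -0.316  0.127]
```

View pics/n3.png

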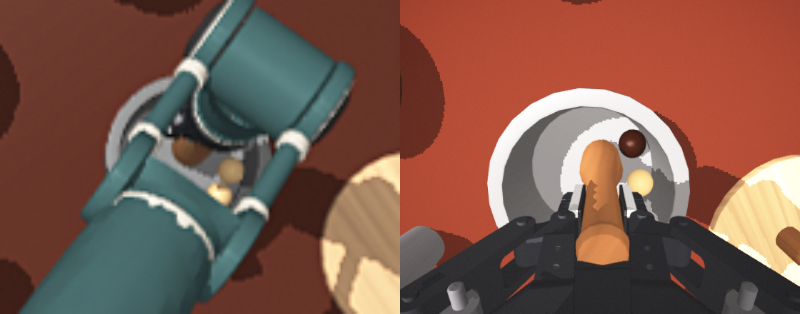

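The left half shows two pale nuts at (230,170) and (220,192), by the lip side. The right half shows the dark nut at (632,143) with a pale one ahead of it at (640,183), so the jam is freed. I'll resume at a larger radius, where the push is more tangential.

```bash
cat > inc.py <<'E'
import numpy as np,sys
ex=np.array([.961,.277]); ey=np.array([-.277,.961])
def inc(W):
    w=np.round(np.array([x*ex+y*ey for x,y in W])/100,3)
    print(', '.join('[0, 0, 0, %.3f, %.3f, 0, 10]'%(x,-y) for x,y in np.diff(w,axis=0)))
P=lambda r,a:(r*np.cos(np.radians(a)),r*np.sin(np.radians(a)))
E
python3 - <<'E'
from inc import *
inc([(17,-16),(26,-15),(35,-15),(44,-14)]+[P(47,a) for a in range(-26,-145,-8)])
E
```

```text
[0, 0, 0, 0.083, -0.035, 0, 10], [0, 0, 0, 0.087, -0.025, 0, 10], [0, 0, 0, 0.084, -0.034, 0, 10], [0, 0, 0, 0.001, 0.068, 0, 10], [0, 0, 0, -0.016, 0.064, 0, 10], [0, 0, 0, -0.024, 0.060, 0, 10], [0, 0, 0, -0.033, 0.057, 0, 10], [0, 0, 0, -0.040, 0.052, 0, 10], [0, 0, 0, -0.047, 0.046, 0, 10], [0, 0, 0, -0.053, 0.038, 0, 10], [0, 0, 0, -0.058, 0.031, 0, 10], [0, 0, 0, -0.062, 0.023, 0, 10], [0, 0, 0, -0.064, 0.013, 0, 10], [0, 0, 0, -0.065, 0.005, 0, 10], [0, 0, 0, -0.066, -0.004, 0, 10], [0, 0, 0, -0.064, -0.014, 0, 10], [0, 0, 0, -0.062, -0.022, 0, 10], [0, 0, 0, -0.058, -0.031, 0, 10]
```

Request:
play_rows([
  [[0,0,0,0.08,-0.035,0,10],[0,0,0,0.085,-0.025,0,10],[0,0,0,0.085,-0.035,0,10],[0,0,0,0,0.07,0,10],[0,0,0,0,0,0,10]],
])

```text
time: 15.03
tool_pos: [0.5214, -0.3344, 0.1314]
tcp_rot: [3.14, 0.001, 0.001]
wrist_force: [0.1, 0.3, -2.3]
width: 0.266
grip_force: 58.1
```

Request:
play_rows([
  [[0,0,0,-0.015,0.065,0,10],[0,0,0,-0.025,0.06,0,10],[0,0,0,-0.035,0.055,0,10],[0,0,0,-0.04,0.05,0,10]],
])

```text
time: 15.37
tool_pos: [0.5083, -0.3574, 0.1312]
tcp_rot: [3.141, -0.002, -0.0]
wrist_force: [0.6, 0.1, -1.7]
width: 0.269
grip_force: 58.0
```

```bash
python3 look.py
```

```text
15.3667 [ 0.50829958 -0.35743296  0.13120725] [ 3.14145567e+00 -1.66651221e-03 -3.58655110e-04] [ 0.55669831  0.10605257 -1.68799453] 58.03577896091156
top dark 52 [350.8 204.6] mortar xy mm [ -8. -58.] zmax 0.058
top pestle 117 [ 0.471 -0.392  0.036] [ 0.514 -0.337  0.121]
scene pale 134 [245.4 171.8] mortar xy mm [-46.8 -10. ] zmax 0.052
scene pale 60 [225.7 181.8] mortar xy mm [ 19.4 -34.4] zmax 0.06
scene pestle 285 [ 0.46  -0.404  0.025] [ 0.526 -0.334  0.126]
wrist dark 321 [320.2 242.1] mortar xy mm [-10.5 -61.1] zmax 0.048
wrist pale 421 [280.7 194.8] mortar xy mm [ 35.6 -41.6] zmax 0.06
wrist pestle 3379 [ 0.47  -0.395  0.03 ] [ 0.526 -0.336  0.126]
```

Request:
play_rows([
  [[0,0,0,-0.045,0.045,0,10],[0,0,0,-0.055,0.04,0,10],[0,0,0,-0.055,0.03,0,10],[0,0,0,-0.065,0.025,0,10]],
])

```text
time: 15.85
tool_pos: [0.4863, -0.371, 0.1313]
tcp_rot: [3.141, -0.001, -0.0]
wrist_force: [0.3, 0.3, -0.9]
width: 0.266
grip_force: 58.0
```

```bash
python3 look.py
```

```text
15.85 [ 0.48631046 -0.37095614  0.13133597] [ 3.14130737e+00 -8.87635106e-04 -1.16448624e-04] [ 0.28434775  0.29432615 -0.91574811] 58.00269412487978
top dark 21 [350.6 212.7] mortar xy mm [-32.6 -49.3] zmax 0.058
top pestle 87 [ 0.449 -0.388  0.03 ] [ 0.493 -0.35   0.123]
scene dark 44 [237.5 170.4] mortar xy mm [-39.7 -34.2] zmax 0.051
scene pale 96 [250.8 173.3] mortar xy mm [-49.7   7.3] zmax 0.053
scene pale 107 [228.  177.6] mortar xy mm [  0.9 -39.5] zmax 0.06
scene pestle 372 [ 0.439 -0.406  0.021] [ 0.504 -0.345  0.125]
wrist pale 417 [280.9 194.8] mortar xy mm [ 10.6 -48.2] zmax 0.06
wrist pale 342 [194.5 267.1] mortar xy mm [-28.4  37.5] zmax 0.046
wrist pale 48 [171.2 275.9] mortar xy mm [-30.7  59.4] zmax 0.048
wrist pale 53 [218.8 269.2] mortar xy mm [-35.7  18.6] zmax 0.041
wrist pestle 3047 [ 0.444 -0.394  0.022] [ 0.504 -0.349  0.126]
```

Dark nut is at about (-36,-42), so step 5 is met. I'll push it on to the lip.

Request:
play_rows([
  [[0,0,0,-0.065,0.015,0,10],[0,0,0,-0.065,0.005,0,10],[0,0,0,-0.065,-0.005,0,10],[0,0,0,-0.065,-0.015,0,10],[0,0,0,-0.02,-0.01,0,10]],
])

```text
time: 16.42
tool_pos: [0.4576, -0.3692, 0.1311]
tcp_rot: [-3.141, 0.002, 0.001]
wrist_force: [0.3, 0.5, -2.1]
width: 0.266
grip_force: 58.0
```

```bash
python3 look.py
```

```text
16.4167 [ 0.45756768 -0.36917943  0.13112701] [-3.14117481e+00  1.71520173e-03  1.28275964e-03] [ 0.26132506  0.49616564 -2.088848  ] 58.0177360145899
top pale 67 [318. 214.] mortar xy mm [-6.6 52.6] zmax 0.059
top pestle 74 [ 0.429 -0.382  0.039] [ 0.459 -0.346  0.124]
scene dark 51 [247.5 171.3] mortar xy mm [-51.9  -6.2] zmax 0.054
scene pale 105 [235.6 173.7] mortar xy mm [-24.8 -30.2] zmax 0.06
scene pale 52 [255.2 175.6] mortar xy mm [-48.  24.] zmax 0.053
scene pestle 368 [ 0.419 -0.408  0.021] [ 0.477 -0.331  0.126]
wrist dark 247 [244.6 243.4] mortar xy mm [-45.6   0.3] zmax 0.047
wrist pale 972 [157.3 200.7] mortar xy mm [ 7.1 55. ] zmax 0.051
wrist pale 290 [273.9 194.4] mortar xy mm [-13.5 -33.8] zmax 0.06
wrist pale 602 [184.3 235.3] mortar xy mm [-25.7  44.8] zmax 0.048
wrist pale 467 [221.  250.8] mortar xy mm [-46.5  20.6] zmax 0.048
wrist pestle 3308 [ 0.424 -0.391  0.029] [ 0.477 -0.331  0.126]
```

The dark nut is back at the lip. I'll lift out and return to the tray.

Request:
play_rows([
  [[0,0,0,0,0,-0.2,10],[0,0,0,0,0,-0.3,10],[0,0,0,0,0,-0.3,10],[0,0,0,0,0,-0.3,10],[0,0,0,0,0,-0.15,10]],
])

```text
time: 16.98
tool_pos: [0.4606, -0.3707, 0.2611]
tcp_rot: [3.137, -0.001, 0.008]
wrist_force: [1.2, -0.0, -1.4]
width: 0.266
grip_force: 57.9
```

Request:
play_rows([
  [[0,0,0,0.03,-0.2,0,10],[0,0,0,0.05,-0.35,0,10],[0,0,0,0.06,-0.4,0,10],[0,0,0,0.06,-0.4,0,10],[0,0,0,0.06,-0.4,0,10]],
])

```text
time: 17.4
tool_pos: [0.4852, -0.193, 0.2565]
tcp_rot: [3.141, -0.003, 0.001]
wrist_force: [2.2, -0.3, -1.1]
width: 0.267
grip_force: 58.0
```

Request:
play_rows([
  [[0,0,0,0.06,-0.4,0,10],[0,0,0,0.06,-0.4,0,10],[0,0,0,0.06,-0.4,0,10],[0,0,0,0.06,-0.4,0,10],[0,0,0,0.06,-0.4,0,10]],
])

```text
time: 17.82
tool_pos: [0.5153, 0.0076, 0.2567]
tcp_rot: [3.142, -0.001, 0.002]
wrist_force: [1.3, -0.5, -1.3]
width: 0.268
grip_force: 58.0
```

Request:
play_rows([
  [[0,0,0,0.06,-0.4,0,10],[0,0,0,0.06,-0.4,0,10],[0,0,0,0.06,-0.4,0,10],[0,0,0,0.06,-0.4,0,10],[0,0,0,0.06,-0.3,0,10]],
])

```text
time: 18.23
tool_pos: [0.5452, 0.199, 0.2565]
tcp_rot: [-3.14, -0.002, -0.001]
wrist_force: [-0.1, -0.2, -0.7]
width: 0.266
grip_force: 58.0
```

Request:
play_rows([
  [[0,0,0,0.03,-0.2,0,10],[0,0,0,0.03,-0.15,0,10],[0,0,0,0.02,-0.07,0,10],[0,0,0,0,0,0,10],[0,0,0,0,0,0,10]],
])

```text
time: 18.65
tool_pos: [0.5533, 0.2367, 0.2561]
tcp_rot: [3.141, -0.001, -0.001]
wrist_force: [-0.1, -0.8, -1.8]
width: 0.266
grip_force: 58.0
```

Run:
```python
from h import *
s=bot.read_state(); print(s['time'],s['tool_pos'],s['tcp_rot'],s['wrist_force'])
tp=s['tool_pos']; im=[]
for n in('scene','wrist'):
    c=cam(n); P=cloud(c); hs=cv2.cvtColor(c['image'],cv2.COLOR_RGB2HSV); im.append(c['image'])
    w=(hs[...,0]<20)&(hs[...,1]>120)&(np.hypot(P[...,0]-tp[0],P[...,1]-tp[1])<.05)
    for a,b in((-.110,-.06),(-.105,-.085),(-.08,-.065),(-.04,-.01),(.03,.05),(.03,.065)):
        q=P[w&(P[...,2]>tp[2]+a)&(P[...,2]<tp[2]+b)]
        if len(q)>5: print(n,(a,b),len(q),q.min(0).round(3),q.max(0).round(3))
save(np.hstack([cv2.resize(im[0][190:340,300:450],(400,400)),cv2.resize(im[1],(400,400))]),'ret.png')
```

```text
18.65 [0.55334176 0.23670504 0.25608935] [ 3.14064165e+00 -1.02697090e-03 -6.79717069e-04] [-0.09060171 -0.81945133 -1.83545202]
scene (-0.11, -0.06) 251 [0.545 0.218 0.153] [0.575 0.258 0.196]
scene (-0.105, -0.085) 92 [0.546 0.218 0.153] [0.574 0.258 0.171]
scene (-0.08, -0.065) 99 [0.545 0.218 0.176] [0.575 0.258 0.191]
scene (-0.04, -0.01) 160 [0.542 0.223 0.217] [0.568 0.252 0.246]
scene (0.03, 0.05) 63 [0.556 0.226 0.287] [0.566 0.25  0.306]
scene (0.03, 0.065) 143 [0.543 0.192 0.287] [0.57  0.272 0.321]
wrist (-0.11, -0.06) 610 [0.551 0.218 0.155] [0.572 0.258 0.196]
wrist (-0.105, -0.085) 180 [0.557 0.22  0.155] [0.572 0.257 0.171]
wrist (-0.08, -0.065) 246 [0.557 0.22  0.176] [0.572 0.257 0.191]
wrist (-0.04, -0.01) 1027 [0.546 0.223 0.216] [0.566 0.251 0.246]
wrist (0.03, 0.05) 1506 [0.546 0.208 0.286] [0.566 0.279 0.306]
wrist (0.03, 0.065) 4580 [0.54  0.188 0.286] [0.566 0.285 0.321]
```

View pics/ret.png

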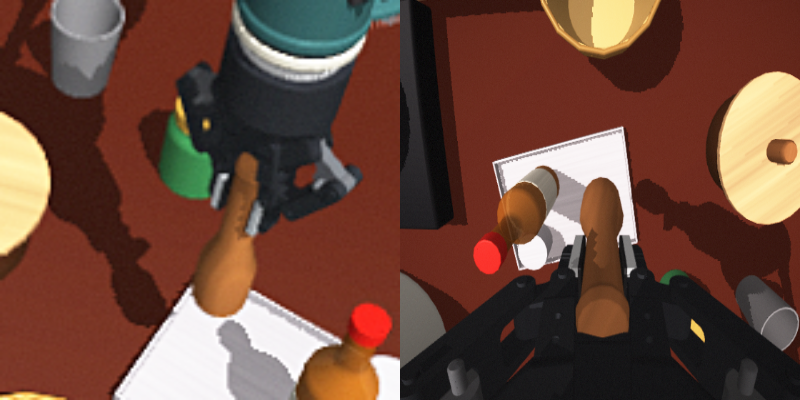

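The pestle hangs upright over its old place: foot at (222,300) in the left crop, with the tray floor below and the bottle clear. Lowering.

Request:
play_rows([
  [[0,0,0,0,0,0.25,10],[0,0,0,0,0,0.4,10],[0,0,0,0,0,0.4,10],[0,0,0,0,0,0.25,10],[0,0,0,0,0,0.1,10]],
])

```text
time: 19.17
tool_pos: [0.5497, 0.2345, 0.1111]
tcp_rot: [3.138, -0.004, -0.013]
wrist_force: [-1.7, -0.9, -2.2]
width: 0.268
grip_force: 58.1
```

Request:
play_rows([
  [[0,0,0,0,0,0.04,10],[0,0,0,0,0,0.02,10],[0,0,0,0,0,0,10],[0,0,0,0,0,0,10]],
])

```text
time: 19.5
tool_pos: [0.5553, 0.2379, 0.1129]
tcp_rot: [-3.14, 0.002, -0.007]
wrist_force: [1.0, 0.3, -1.3]
width: 0.264
grip_force: 58.1
```

Request:
play_rows([
  [[0,0,0,0,0,0.02,10],[0,0,0,0,0,0,10]],
])

```text
time: 19.67
tool_pos: [0.5543, 0.2378, 0.1098]
tcp_rot: [-3.141, 0.001, -0.004]
wrist_force: [0.1, -0.4, -2.2]
width: 0.263
grip_force: 58.1
```

Request:
play_rows([
  [[0,0,0,0,0,0.02,10],[0,0,0,0,0,0,10]],
])

```text
time: 19.83
tool_pos: [0.5546, 0.238, 0.1082]
tcp_rot: [-3.141, 0.001, -0.005]
wrist_force: [-1.1, -0.5, 3.4]
width: 0.269
grip_force: 58.7
```

Request:
play_rows([
  [[0,0,0,0,0,0.015,10],[0,0,0,0,0,0,10]],
])

```text
time: 20.0
tool_pos: [0.5551, 0.2381, 0.1082]
tcp_rot: [-3.14, 0.001, -0.006]
wrist_force: [-2.3, -0.2, 9.9]
width: 0.266
grip_force: 59.3
```

Contact made. Releasing.

Request:
play_rows([
  [[0,0,0,0,0,-0.015,10],[0,0,0,0,0,0,26],[0,0,0,0,0,0,32],[0,0,0,0,0,0,45],[0,0,0,0,0,0,55]],
])

```text
time: 20.42
tool_pos: [0.5531, 0.2373, 0.1059]
tcp_rot: [3.141, -0.001, -0.001]
wrist_force: [-0.2, -0.1, 0.3]
width: 0.639
grip_force: 0.0
```

Request:
play_rows([
  [[0,0,0,0,0,0,55],[0,0,0,0,0,-0.1,55],[0,0,0,0,0,-0.3,55],[0,0,0,0,0,-0.3,55],[0,0,0,0,0,-0.3,55]],
])

```text
time: 20.83
tool_pos: [0.5528, 0.2372, 0.2074]
tcp_rot: [3.141, -0.001, -0.002]
wrist_force: [-0.2, 0.0, 1.0]
width: 0.644
grip_force: 0.0
```

Request:
play_rows([
  [[0,0,0,-0.1,0.2,-0.3,55],[0,0,0,-0.2,0.35,0,55],[0,0,0,-0.2,0.35,0,55],[0,0,0,-0.1,0.2,0,55],[0,0,0,0,0,0,55]],
])

```text
time: 21.25
tool_pos: [0.4913, 0.1243, 0.2372]
tcp_rot: [3.14, -0.005, -0.0]
wrist_force: [-0.2, -0.8, -0.2]
width: 0.645
grip_force: 0.0
```

```bash
python3 look.py | grep -v pestle
python3 - <<'E'
from h import *
c=cam('scene'); P=cloud(c); h=cv2.cvtColor(c['image'],cv2.COLOR_RGB2HSV); save(c['image'],'end.png')
m=(P[...,2]>.06)&(P[...,2]<.1)&(np.hypot(P[...,0]-.585,P[...,1]+.018)<.1)&(h[...,0]>8)&(h[...,0]<30)&(h[...,1]>50)&(h[...,2]>150)
Q=P[m]; print(cv2.minEnclosingCircle(Q[:,:2].astype(np.float32)),np.linalg.lstsq(np.c_[Q[:,:2],np.ones(len(Q))],Q[:,2],rcond=None)[0])
for a,b in((.01,.045),(.08,.14),(.148,.17)):
    q=P[(P[...,2]>a)&(P[...,2]<b)&(np.hypot(P[...,0]-.554,P[...,1]-.238)<.035)&(h[...,1]>120)]; print(q.min(0).round(3),q.max(0).round(3))
E
```

```text
21.25 [0.49126775 0.12432652 0.23720708] [ 3.14002997e+00 -4.91038648e-03 -1.14468591e-05] [-0.24228745 -0.83054317 -0.16274881] 0.0
top dark 52 [339.1 223. ] mortar xy mm [-53.8  -3.6] zmax 0.054
top pale 55 [315.5 206.3] mortar xy mm [19.2 52.8] zmax 0.058
top pale 48 [320.4 217.7] mortar xy mm [-20.2  48.6] zmax 0.052
top pale 45 [329.4 223.5] mortar xy mm [-46.3  26.5] zmax 0.056
scene dark 52 [248.4 171.7] mortar xy mm [-51.9  -2.7] zmax 0.053
scene pale 37 [255.1 176.2] mortar xy mm [-46.   25.2] zmax 0.053
((0.585286021232605, -0.016136199235916138), 0.08700556308031082) [-0.08226468 -0.00970883  0.12819156]
[0.552 0.224 0.011] [0.576 0.259 0.045]
[0.548 0.23  0.08 ] [0.567 0.25  0.14 ]
[0.543 0.227 0.148] [0.568 0.251 0.166]
```

View pics/end.png

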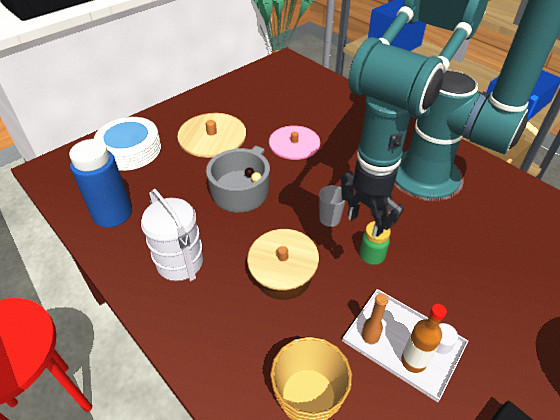

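The end view shows the lid on the bowl at (283,262), the pestle upright at (376,318), the dark nut at (248,172) by the lip, and the bystanders in place. One check that the lid is still, since its tilt has grown slightly.

Run:
```python
from h import *
for i in range(9):
    c=cam('scene')
    if i%2: continue
    P=cloud(c); h=cv2.cvtColor(c['image'],cv2.COLOR_RGB2HSV)
    m=(P[...,2]>.06)&(P[...,2]<.1)&(np.hypot(P[...,0]-.585,P[...,1]+.018)<.1)&(h[...,0]>8)&(h[...,0]<30)&(h[...,1]>50)&(h[...,2]>150)
    Q=P[m]; print(Q.mean(0).round(4),np.linalg.lstsq(np.c_[Q[:,:2],np.ones(len(Q))],Q[:,2],rcond=None)[0][:2])
```

```text
[ 0.5903 -0.012   0.0797] [-0.08167416 -0.01058091]
[ 0.5902 -0.012   0.0797] [-0.08145983 -0.01027779]
[ 0.5902 -0.0118  0.0797] [-0.0821715  -0.00945725]
[ 0.5901 -0.0119  0.0798] [-0.08200756 -0.00928137]
[ 0.5902 -0.0119  0.0797] [-0.08131401 -0.00947587]
```

The lid is still, so I'll hand the job in.

```bash
python3 -c "
from workcell import bot
print(bot.finish_job())"
```

```text
the job is handed in; nothing more can be done
None
```

The job is handed in at about 22 s of robot time, with no verdict returned: my last images showed the lid still on the bowl (tilt about 0.08 rad), the dark nut back at the lip after a full clockwise round (with one jam backed off on the way), no nut spilled, the pestle upright on the tray, and the other things where they were.

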